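# Press a battery pack down and slide it home under the charger's leaf spring

## Task

The battery pack of the shop's card terminal lies in the open front of its desktop charger. With your fingertips, press it down hard, so that its front edge stays below the bridge, and keep pressing while you slide it in under the leaf spring until it is fully home against the end stop, lying flat; then take your hand clear. Do not pick the pack up, and leave the other things on the desk where they are.

Things in the scene. Friction and masses are not known exactly. Their poses are not given: they have to be found in the camera images.
- charger: Fixed light grey desktop charger, 166 mm (its x) by 90 mm (y). Origin: centre of its underside, on the desk. x runs along the bay from its open front to the end stop: the way the pack slides. Bay floor 20 mm above the desk, from x = -83 mm to the stop at x = +64 mm (42 mm high). Side rails 58 mm apart, 30 mm high. A bridge crosses the bay (see bridge_edge).
- pack: Loose dark grey battery pack, about 170 g, 88 (x) x 54 (y) x 20 (z) mm. Origin: centre of its underside; x to its front edge. It starts flat between the rails, square to them, short of the contacts. A thumb ridge 3 mm high crosses its flat top at x = +5 to +9 mm, 36 mm wide: fingertips pressed on the flat just behind it push against it. Home: its origin at charger x = +20 mm.
- pack_nose (a point): Middle of the pack's lower front edge: pack x = +44 mm, y = 0, z = 0.
- pack_tail (a point): Middle of the pack's lower rear edge: pack x = -44 mm, y = 0, z = 0.
- bay_stop (a point): Middle of the foot of the end stop: charger x = +64 mm, y = 0, z = 20 mm (bay floor). The pack's front edge ends here.
- bridge_edge (a point): Middle of the lower front edge of the bridge, charger x = +34 mm, y = 0, z = 42.5 mm. The bridge is 6 mm in x, spans the bay between two posts, top 50 mm above the desk. It clears a flat pack (top at 40 mm) by 2.5 mm; a raised front edge strikes it and jams. At home the thumb ridge is 5 mm short of it.
- contacts (a joint): Angle (rad) of two sprung copper blades in the bay floor: a ramp from the floor at charger x = +14 mm to 9 mm above it at x = +43 mm. They lift the front edge of a pack that is not pressed. 0 = raised, about 0.3 = flush with the floor, which takes up to 7 N at the pack's front edge: about 15 N on its top just behind the ridge. Pack on bay: friction about 0.3.
- leaf (a joint): Angle (rad) of the steel leaf spring, 24 mm wide, fixed to the bridge. From the bridge it runs 18 mm towards the end stop, sloping down until its tip is about 3 mm lower than the top of a flat pack. 0 = free; a pack pushed in beneath bends it up to about 0.2, and it then bears down with about 9 N. Sliding the pressed pack takes about 5 N, rising to 15 N as it enters under the leaf.
- abacus: Loose abacus, dark wood frame 240 x 70 mm, 16 mm high, brown beads. Origin: centre of its underside; x along its length. Leave alone.
- paperweight: Loose flat steel paperweight bar 200 x 28 x 8 mm with a small knob in the middle, 27 mm high in all, beside the charger on its -y side. Origin: centre of its underside; x along its length. Leave alone.
- card_terminal: Loose black hand-held card terminal 150 x 74 x 26 mm with screen and keys up. Origin: centre of its underside; x along its length. Leave alone.
- stamp: Loose rubber stamp standing on its 42 x 22 mm foot, wooden handle up, 61 mm high, beside the charger on its +y side. Origin: centre of its underside. Leave alone.
There are look-alikes about, which are no part of the job. There is more than one size of the pack; the job needs the smallest.

How it is judged:
By the outcome, as a careful person would: the job done as asked, in the order asked, and still so for the second after the job is handed in, with the robot touching nothing.
It also fails if it takes over 42 s, if anything falls off the work surface, if the arm or the gripper's body presses on something with over 40 N, if the wrist force passes 120 N, or if a joint passes its speed limit or range.

## Robot

A 6-joint arm with a two-finger parallel gripper is mounted at the origin on the work surface. World frame = base frame: x ahead of the robot, y to its left, z up, the work surface at z = 0. Lengths are in mm, angles in rad, forces in N, time in s.
With the tool pointing down it reaches from about 275 to 825 mm from the base axis. Payload 5.2 kg.
Tool frame: the origin (TCP) lies at the very end of the fingers, on their centre line; the grasp point (between the pads) lies 19 mm behind it; z points along the fingers, y is the line along which they close (so a half turn about z gives the same grasp; the last joint's range is limited). The gripper opens to 93 mm and grips with 3 to 60 N. Pads are 15 mm wide; open, the fingers measure 128 mm over their backs; the gripper's body (75 mm by 188 mm) begins 65 mm behind the grasp point.
Start: joints at [1.088, 0.259, 1.535, -0, 1.348, -0.203], TCP at [151.868, 528.622, 218.653] pointing down, gripper open.
Joint ranges: [-3.14, 3.14], [-0.91, 2.08], [0.19, 2.58], [-1.22, 4.36], [0.22, 2.71], [-3.12, 3.12]. Speed limits (rad/s): [2.57, 2.57, 3.14, 3.14, 3.14, 3.14].

## Interface

Orientations are given as [roll, pitch, yaw] about the fixed x, y, z axes, in that order (R = Rz(yaw) Ry(pitch) Rx(roll)).
In Python, from bench import robot gives the robot as it stands. The module is installed in compiled form; this text tells all that it offers. Calls block until the motion is done:
- robot.move_ptp(position, orientation): joint-space move of the TCP to a pose.
- robot.move_linear(position, ori=None, speed=150, f_stop=None): straight line of the TCP; ori=None keeps the orientation; speed is the mean speed in mm/s. With f_stop (N) it stops when the force on the tool has changed by that much, and returns True; else False.
- robot.move_j(angles): joint-space move.
- robot.move_gripper(opening): opening from 0.0 (shut) to 1.0 (fully open); the grip force is fixed at half the most; returns when the fingers have stopped.
- robot.sleep(seconds).
- robot.inverse_kinematics(position, orientation): joint angles nearest the present ones, or None.
- robot.get_image(name): name is "scene" or "top"; returns a dict with "img" (480x640x3 uint8, blue, green, red), "fovy" (degrees; the focal length in pixels is half the picture's height over the tangent of half this angle, whatever the lens; pixels are square), "cx", "cy" (the principal point, pixels), "k1" (the pictures are not rectified: a ray, as slopes to the right and down, at radius r is drawn at 1 + k1 r^2 times it, then the intrinsics apply), "eye" and "orientation" of the camera in the world. Camera axes: x right, y down, z forward; pixel columns grow to the right and rows downward; lengths in mm; the calibration is good to about 2 mm. A picture is of the moment at which its call begins. There is no depth.
A pose or a line that the arm cannot do raises robot.MotionError and nothing moves.
- robot.hand_in(): hands the job in; it is judged then, once.
Readings, each from a call of its own:
- robot.current_t(): time.
- robot.current_qpos(): joint angles.
- robot.current_joint_vel(): joint speeds.
- robot.current_joint_efforts(): joint torques, N m.
- robot.current_tcp_pos(): TCP position.
- robot.current_eef_rot(): TCP orientation.
- robot.current_contact_force(): force on the tool from outside, world axes, zero at the start.
- robot.current_ft_torque(): the same for the moment, N m.
- robot.current_gripper_width(): opening from 0.0 (shut) to 1.0 (fully open).
- robot.current_finger_force(): force on a finger pad.
Only numpy, scipy, OpenCV 4.12 (cv2) and the standard library are available. Lean on these libraries where they do the work, as an engineer would, in place of code of your own. Each camera call takes 0.05 s, during which the arm holds its last target. There are 200 camera calls.

## Working session

There is one attempt and no reset: what is moved stays moved. The work goes in short steps, each a Python script; the robot and the scene stay as the last script left them, time stands still between calls to the robot, and variables do not carry over. Pictures are saved under pics/ and viewed, at most 10 in all, crops included, and the job is handed in when it is done.

```bash
mkdir -p pics; cat > h.py <<'E'
import numpy as np,cv2
from scipy.spatial.transform import Rotation as Rn
from bench import robot
def grab(n):
    d=robot.get_image(n); return d
def K(d):
    f=d["img"].shape[0]/2/np.tan(np.radians(d["fovy"])/2)
    return np.array([[f,0,d["cx"]],[0,f,d["cy"]],[0,0,1.]]),np.array([d["k1"],0,0,0.])
def R(d):
    o=np.array(d["orientation"],float)
    return o if o.shape==(3,3) else Rn.from_euler('xyz',o).as_matrix()
def unproj(d,px,z):
    k,dist=K(d)
    s=np.ravel(px).reshape(-1,2).astype(float); s=(s-[k[0,2],k[1,2]])/k[0,0]
    u=s.copy()
    for _ in range(50): u=s/(1+d["k1"]*(u**2).sum(1,keepdims=True))
    r=np.c_[u,np.ones(len(u))]@R(d).T; e=np.array(d["eye"],float)
    return e+r*((z-e[2])/r[:,2])[:,None]
def proj(d,P):
    k,dist=K(d); c=(np.atleast_2d(P)-np.array(d["eye"]))@R(d)
    u=c[:,:2]/c[:,2:]; u=u*(1+d["k1"]*(u**2).sum(1,keepdims=True))
    return u*k[0,0]+[k[0,2],k[1,2]]
E
python3 - <<'E'
from h import *
for n in("top","scene"):
    d=grab(n); cv2.imwrite(f"pics/{n}0.png",d["img"]); print(n,d["fovy"],d["cx"],d["cy"],d["k1"],d["eye"],d["orientation"])
print(robot.current_t(),robot.current_eef_rot())
E
```

```text
top 43.250910767508984 326.29014140873625 234.6913330624202 0.05351961077617473 [ 351.27977589  -17.37777052 1489.34541849] [-3.02743263  0.02425324 -1.59894847]
scene 57.84288053454806 319.6787324298654 244.3650456405858 -0.09218933477089084 [1156.53931594 -276.86883728  622.15618086] [-2.25486216  0.01814539  1.13269107]
0.1 [-3.13994510e+00 -3.60258383e-04  2.86176867e+00]
```

View pics/top0.png

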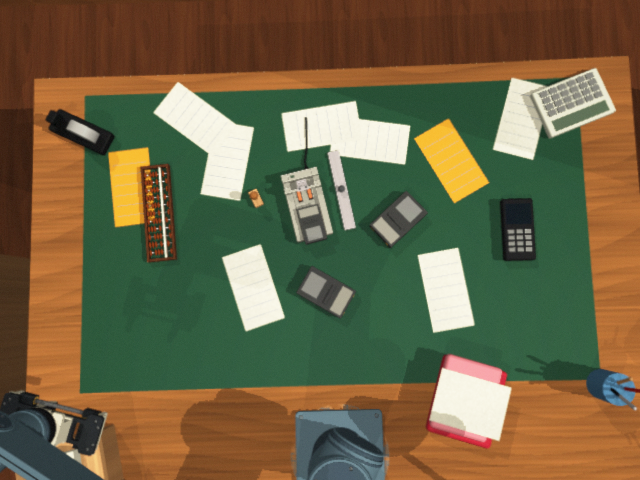

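View pics/scene0.png

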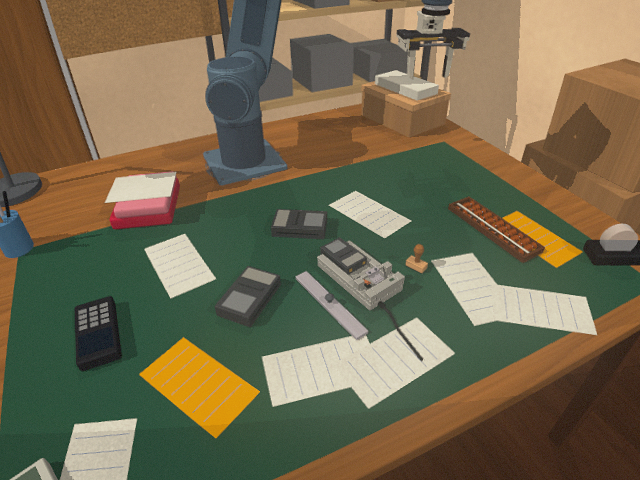

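The charger is at about (306,205) in the top view, with its open front towards the robot and its cable at the far end. There are three pack-like things in that view: (312,222) in the charger bay, (400,219) on the desk and (326,291) on the desk. The one in the bay looks smallest and lies in the open front. I'll confirm that in an enlarged crop.

```bash
python3 - <<'E'
from h import *
t=cv2.imread("pics/top0.png")[155:255,265:365]; s=cv2.imread("pics/scene0.png")[225:315,310:410]
c=np.hstack([cv2.resize(t,(400,400),interpolation=cv2.INTER_CUBIC),cv2.resize(s,(400,360),interpolation=cv2.INTER_CUBIC)[:400].copy() if 0 else cv2.copyMakeBorder(cv2.resize(s,(400,360),interpolation=cv2.INTER_CUBIC),0,40,0,0,0)])
cv2.imwrite("pics/crop.png",c)
E
```

```text
(no output)
```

View pics/crop.png

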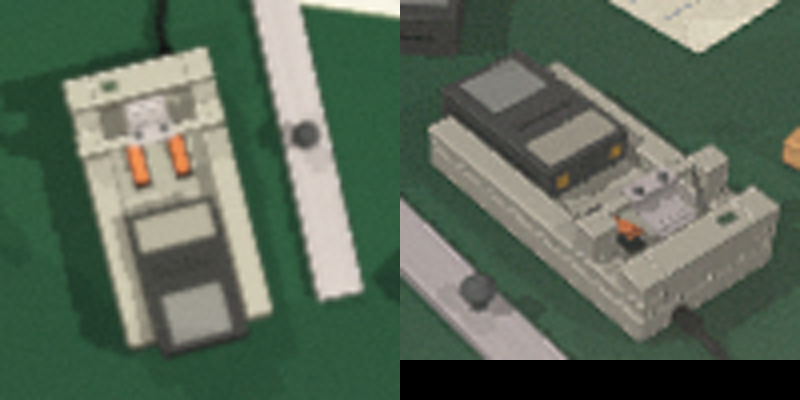

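The crop settles it. The pack in the bay is the smallest and the only one in a charger; the other two are loose on the desk and larger. It lies rear at the open front, with the bridge, leaf and orange contacts ahead of it. Next I fit the charger and pack poses to corners in both views.

```bash
cat > fit.py <<'E'
from h import *
from scipy.optimize import least_squares
def loc(p,L):
    L=np.array(L,float); c,s=np.cos(p[2]),np.sin(p[2])
    return np.c_[p[0]+c*L[:,0]-s*L[:,1],p[1]+s*L[:,0]+c*L[:,1],L[:,2]]
def fit(obs,p0):
    # obs: list of (cam, localpts, pixels)
    f=lambda p:np.concatenate([(proj(d,loc(p,L))-px).ravel() for d,L,px in obs])
    r=least_squares(f,p0,loss="soft_l1",x_scale=[10,10,.1]); return r.x,f(r.x).reshape(-1,2)
E
python3 - <<'E'
from fit import *
T,S=grab("top"),grab("scene")
ct=lambda a:np.array(a)/4+[265,155]-.4
cs=lambda a:np.array(a)/4+[310,225]-.4
ch=[(T,[(83,45,42),(83,-45,42),(-83,45,30),(-83,-45,30)],ct([(63,82),(208,47),(130,348),(270,308)])),
 (S,[(83,-45,42),(83,45,42),(-83,-45,30),(-83,45,30)],cs([(630,275),(778,205),(430,125),(553,65)]))]
p0=unproj(T,[306,205],30)[0]; print(p0)
pk=[(T,[(-44,27,40),(-44,-27,40),(44,27,40),(44,-27,40)],ct([(165,355),(245,335),(128,208),(212,190)])),
 (S,[(-44,-27,40),(-44,27,40),(44,-27,40),(44,27,40)],cs([(441,92),(515,52),(555,167),(628,128)]))]
for o in(ch,ch[:1],ch[1:],pk,pk[:1],pk[1:]):
    x,r=fit(o,[p0[0],p0[1],.2]); print(x.round(3),r.round(1).tolist())
E
```

```text
[594.08265729  60.79045659  30.        ]
[6.00118e+02 7.34350e+01 2.28000e-01] [[-6.2, -1.0], [-6.8, -1.6], [-5.7, -1.5], [-4.9, -1.0], [-89.1, 2.3], [-92.8, -1.4], [-94.9, -0.5], [-93.5, -2.5]]
[5.96438e+02 5.90500e+01 2.15000e-01] [[0.1, -0.0], [-0.4, -0.2], [-0.3, -0.3], [0.7, 0.7]]
[6.78733e+02 2.44508e+02 2.50000e-02] [[1.5, 0.7], [-0.2, 2.4], [-2.2, -7.4], [0.2, -4.6]]
[5.53285e+02 6.18300e+01 2.36000e-01] [[-6.2, -2.0], [-4.6, -2.8], [-6.3, -0.0], [-5.8, -1.3], [-94.1, -1.3], [-93.3, -1.5], [-94.6, 1.5], [-93.2, -0.1]]
[5.49011e+02 4.82830e+01 2.04000e-01] [[-1.2, -0.6], [0.6, -0.8], [-0.2, 1.1], [0.5, 0.4]]
[6.38897e+02 2.37541e+02 1.12000e-01] [[-0.7, -3.5], [-0.5, -2.0], [0.3, 1.2], [1.1, 1.3]]
```

The ~94 px scene residual is my mistake: I didn't subtract the 400 px offset of the composite's right half.

```bash
python3 - <<'E'
from fit import *
T,S=grab("top"),grab("scene")
ct=lambda a:np.array(a)/4+[265,155]-.4
cs=lambda a:np.array(a)/4+[210,225]-.4
ch=[(T,[(83,45,42),(83,-45,42),(-83,45,30),(-83,-45,30)],ct([(63,82),(208,47),(130,348),(270,308)])),
 (S,[(83,-45,42),(83,45,42),(-83,-45,30),(-83,45,30)],cs([(630,275),(778,205),(430,125),(553,65)]))]
pk=[(T,[(-44,27,40),(-44,-27,40),(44,27,40),(44,-27,40)],ct([(165,355),(245,335),(128,208),(212,190)])),
 (S,[(-44,-27,40),(-44,27,40),(44,-27,40),(44,27,40)],cs([(441,92),(515,52),(555,167),(628,128)]))]
R_={}
for n,o in(("ch",ch),("ch1",ch[:1]),("ch2",ch[1:]),("pk",pk),("pk1",pk[:1]),("pk2",pk[1:])):
    x,r=fit(o,[594,60,.2]); R_[n]=x; print(n,x.round(3),r.round(1).tolist())
c,p=R_["ch"],R_["pk"]; d=p[:2]-c[:2]; print("pack in charger",d@[np.cos(c[2]),np.sin(c[2])],d@[-np.sin(c[2]),np.cos(c[2])])
for yaw in (c[2],c[2]+np.pi/2,c[2]-np.pi/2):
    for xx in (-60,0,20): 
        q=loc(c,[(xx,0,45)])[0]; print(yaw,xx,robot.inverse_kinematics(list(q),[np.pi,0,yaw]))
E
```

```text
ch [5.96046e+02 5.90080e+01 2.11000e-01] [[0.2, -0.0], [-0.2, -0.0], [-0.4, -0.2], [0.6, 1.0], [2.2, 3.5], [-0.4, 0.1], [-1.7, -0.1], [0.5, -1.8]]
ch1 [5.96438e+02 5.90500e+01 2.15000e-01] [[0.1, -0.0], [-0.4, -0.2], [-0.3, -0.3], [0.7, 0.7]]
ch2 [5.95186e+02 5.89930e+01 2.03000e-01] [[1.5, 3.3], [-0.7, 0.1], [-1.7, -0.6], [0.7, -2.1]]
pk [5.49141e+02 4.87440e+01 2.41000e-01] [[-0.7, -0.4], [0.9, -1.4], [-0.9, 1.6], [-0.5, 0.1], [-0.6, -0.6], [0.3, -0.9], [-1.3, 2.2], [0.2, 0.4]]
pk1 [5.49011e+02 4.82830e+01 2.04000e-01] [[-1.2, -0.6], [0.6, -0.8], [-0.2, 1.1], [0.5, 0.4]]
pk2 [5.49142e+02 4.95540e+01 2.72000e-01] [[-0.5, -0.3], [-0.1, -0.9], [-0.1, 2.0], [0.8, -0.2]]
pack in charger -48.01463696624202 -0.21890349988538932
0.2108739010101615 -60 [-1.20671045e-01  4.19420388e-01  1.77608917e+00 -4.44089210e-16
  9.46083098e-01  1.23925138e+00]
0.2108739010101615 0 [-8.73810137e-02  5.07128564e-01  1.62290140e+00 -4.44089210e-16
  1.01156268e+00  1.27254141e+00]
0.2108739010101615 20 [-7.77194768e-02  5.36765360e-01  1.56950584e+00 -4.44089210e-16
  1.03532146e+00  1.28220295e+00]
1.781670227805058 -60 [-1.20671045e-01  4.19420388e-01  1.77608917e+00 -4.44089210e-16
  9.46083098e-01 -3.31544946e-01]
1.781670227805058 0 [-0.08738101  0.50712856  1.6229014   0.          1.01156268 -0.29825491]
1.781670227805058 20 [-0.07771948  0.53676536  1.56950584  0.          1.03532146 -0.28859338]
-1.359922425784735 -60 [-1.20671045e-01  4.19420388e-01  1.77608917e+00 -4.44089210e-16
  9.46083098e-01  2.81004771e+00]
-1.359922425784735 0 [-8.73810137e-02  5.07128564e-01  1.62290140e+00 -4.44089210e-16
  1.01156268e+00  2.84333774e+00]
-1.359922425784735 20 [-7.77194768e-02  5.36765360e-01  1.56950584e+00 -4.44089210e-16
  1.03532146e+00  2.85299928e+00]
```

Both views agree within 2 mm. The charger yaw is about 0.211 and the pack sits at charger x≈-48, y≈0, so it has 68 mm to travel. Now I close the gripper, hover over the flat behind the ridge and touch down.

```bash
cat > m.py <<'E'
from fit import *
C=np.array([596.1,59.0,.211]); O=[np.pi,0,.211]
ux=np.array([np.cos(.211),np.sin(.211)])
W=lambda x,z,y=0:list(map(float,loc(C,[(x,y,z)])[0]))
def cl():
    d=np.array(robot.current_tcp_pos()); e=d[:2]-C[:2]; return np.array([e@ux,e@[-ux[1],ux[0]],d[2]])
def F():
    f=np.array(robot.current_contact_force()); return np.array([f[:2]@ux,f[:2]@[-ux[1],ux[0]],f[2]])
def st(): print(round(robot.current_t(),2),cl().round(2),F().round(2))
E
python3 - <<'E'
from m import *
robot.move_gripper(0.0)
robot.move_ptp(W(-56,90),O); st()
robot.move_linear(W(-56,50),speed=80); st()
print(robot.move_linear(W(-56,36),speed=15,f_stop=4)); st()
for n in("scene",): cv2.imwrite("pics/touch.png",cv2.resize(grab(n)["img"][200:330,290:430],None,fx=4,fy=4,interpolation=cv2.INTER_CUBIC))
E
```

```text
4.01 [-55.86   0.8   90.19] [-0.99  0.71  0.25]
4.66 [-55.86   0.06  50.  ] [-0.38 -0.24  0.58]
True
5.33 [-5.603e+01  1.000e-02  4.029e+01] [-0.43 -0.84  4.56]
```

View pics/touch.png

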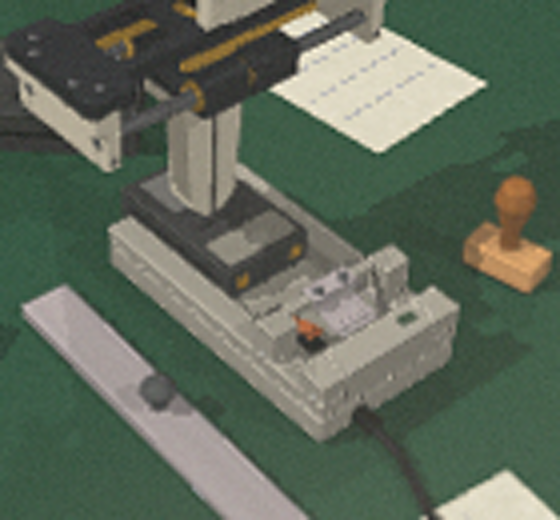

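The fingertips touch at z=40.3, which matches the pack top (40), not the ridge (43), and they stand on the flat behind the ridge. The finger contact is at about (205,205) in the crop. Next I press down in small steps and check the stiffness.

```bash
python3 - <<'E'
from m import *
z=40.0
while F()[2]<24 and z>34:
    z-=0.5; robot.move_linear(W(-56,z),speed=10); print(z,end=' '); st()
E
```

```text
39.5 5.62 [-5.588e+01 -4.000e-02  4.030e+01] [-2.29  0.77  8.23]
39.0 5.88 [-5.590e+01 -5.000e-02  4.026e+01] [-3.27  0.99 12.48]
38.5 6.12 [-55.88  -0.06  40.22] [-5.47  1.59 15.65]
38.0 6.38 [-5.584e+01 -5.000e-02  4.024e+01] [-5.91  1.78 20.97]
37.5 6.62 [-5.584e+01 -4.000e-02  4.021e+01] [-6.79  2.74 24.39]
```

Stiffness is about 8 N/mm, which is easy to control. Now I slide in segments while regulating the press to about 28 N.

```bash
python3 - <<'E'
from m import *
z=37.0; x=-56
robot.move_linear(W(x,z),speed=10)
while x<-4:
    x+=4; robot.move_linear(W(x,z),speed=30)
    f=F(); z-=np.clip((28-f[2])/8*.7,-.6,.6); print(x,round(z,2),end=' '); st()
    if f[0]<-40 or f[2]>40 or abs(cl()[0]-x)>8: print("stop");break
np.save("cmd.npy",[x,z])
T,S=grab("top"),grab("scene")
a=cv2.resize(T["img"][155:255,265:365],(400,400),interpolation=cv2.INTER_CUBIC)
b=cv2.resize(S["img"][225:325,310:410],(400,400),interpolation=cv2.INTER_CUBIC)
cv2.imwrite("pics/mid.png",np.hstack([a,b]))
E
```

```text
-52 36.74 7.16 [-50.82  -0.49  40.18] [-5.8   0.48 25.03]
-48 36.55 7.44 [-46.61  -0.72  40.18] [-6.36  0.45 25.77]
-44 36.53 7.72 [-42.51  -0.83  40.19] [-6.42  0.24 27.82]
-40 36.4 8.01 [-38.49  -0.84  40.18] [-6.02  0.39 26.51]
-36 36.37 8.29 [-34.65  -0.88  40.19] [-7.59 -0.16 27.68]
-32 36.55 8.57 [-31.46  -0.81  40.18] [-9.47 -0.34 30.07]
-28 36.4 8.86 [-27.11  -0.79  40.18] [-8.41 -0.62 26.25]
-24 36.25 9.14 [-22.71  -0.83  40.2 ] [-6.66 -0.33 26.32]
-20 36.09 9.43 [-18.52  -0.86  40.2 ] [-6.89  0.03 26.16]
-16 36.09 9.71 [-14.36  -0.92  40.19] [-7.16  0.19 28.01]
-12 35.94 9.99 [-10.32  -0.88  40.18] [-6.36  0.25 26.27]
-8 35.88 10.28 [-6.26 -0.95 40.19] [-6.67  0.34 27.25]
-4 35.86 10.56 [-2.49 -0.91 40.2 ] [-7.16  0.39 27.84]
```

View pics/mid.png

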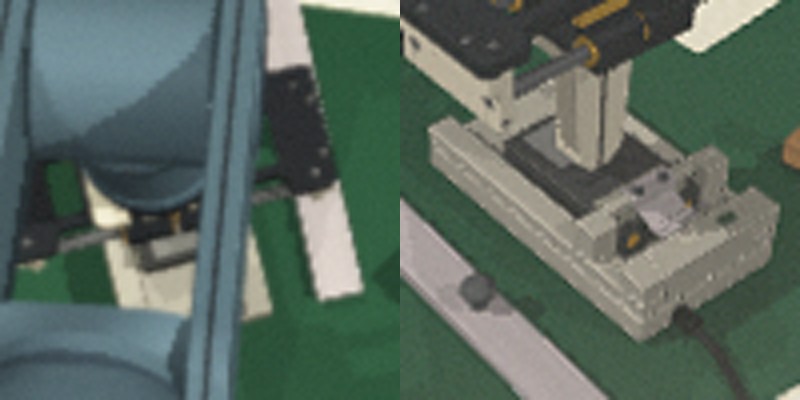

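The pack is under the bridge and flat: fingertips steady at 40.2, and its gold contact pads show past the bridge at (630,240) and (690,195). I continue under the leaf to the stop.

```bash
python3 - <<'E'
from m import *
x,z=np.load("cmd.npy")
while x<28:
    x+=2; robot.move_linear(W(x,z),speed=20)
    f=F(); z-=np.clip((28-f[2])/8*.7,-.6,.6); print(x,round(z,2),end=' '); st()
    if f[0]<-38 or abs(f[2])>42 or cl()[2]>42: print("stop");break
np.save("cmd.npy",[x,z])
S=grab("scene")
cv2.imwrite("pics/end.png",cv2.resize(S["img"][225:325,310:410],(600,600),interpolation=cv2.INTER_CUBIC))
E
```

```text
-2.0 36.15 10.91 [-1.99 -0.88 40.18] [-11.66   0.68  31.33]
0.0 36.57 11.16 [-1.4  -0.8  40.17] [-15.18  -1.54  32.77]
2.0 36.85 11.41 [-0.12 -0.68 40.14] [-15.86  -1.1   31.2 ]
4.0 37.08 11.66 [ 1.57 -0.59 40.16] [-15.79  -1.    30.64]
6.0 37.08 11.91 [ 3.93 -0.53 40.18] [-13.53  -0.28  27.99]
8.0 36.98 12.16 [ 6.01 -0.49 40.21] [-13.77  -0.93  26.89]
10.0 36.91 12.41 [ 8.45 -0.47 40.2 ] [-13.1   -0.91  27.21]
12.0 36.76 12.66 [10.68 -0.44 40.21] [-13.37  -0.27  26.22]
14.0 36.72 12.91 [12.72 -0.48 40.19] [-13.49   0.27  27.53]
16.0 36.69 13.16 [14.76 -0.42 40.2 ] [-13.02   0.03  27.66]
18.0 36.83 13.41 [16.25 -0.43 40.2 ] [-14.35  -0.36  29.64]
20.0 37.03 13.66 [16.78 -0.4  40.17] [-1.846e+01  3.000e-02  3.032e+01]
22.0 37.57 13.91 [16.92 -0.33 40.16] [-22.91  -1.54  34.1 ]
24.0 38.17 14.16 [1.733e+01 1.000e-02 4.017e+01] [-26.28  -0.58  34.93]
26.0 38.77 14.42 [17.57  0.25 40.19] [-29.12  -1.29  34.84]
28.0 39.37 14.68 [17.63  0.28 40.2 ] [-33.45  -1.44  35.58]
```

View pics/end.png

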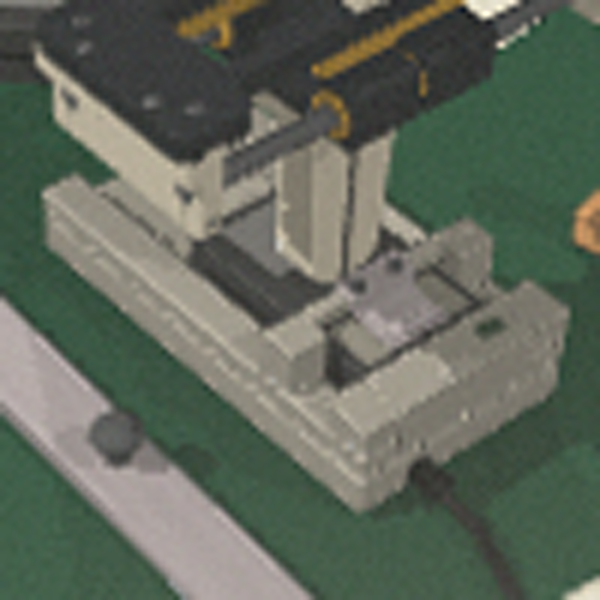

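The fingertips stalled at x=17.6 with the push rising to 33 N. The expected home value is 25−7.5=17.5, and the picture shows the nose against the stop. I now ease off the push, lift clear and check.

```bash
python3 - <<'E'
from m import *
x,z=np.load("cmd.npy")
while F()[0]<-6 and x>17:
    x-=2; robot.move_linear(W(x,z),speed=20); f=F(); z-=np.clip((22-f[2])/8*.7,-.6,.6)
st()
robot.move_linear(W(x,z+1.5),speed=20); st()
robot.move_linear(W(x-1,z+8),speed=40); st()
robot.move_linear(W(x-1,110),speed=120)
robot.move_ptp(W(-160,230,200),O); robot.sleep(.3); st()
T,S=grab("top"),grab("scene")
a=cv2.resize(T["img"][155:255,265:365],(400,400),interpolation=cv2.INTER_CUBIC)
b=cv2.resize(S["img"][225:325,310:410],(400,400),interpolation=cv2.INTER_CUBIC)
cv2.imwrite("pics/fin.png",np.hstack([a,b])); 
p=loc(C,[(-24,27,40),(-24,-27,40)]); print(((proj(T,p)-[265,155])*4).round(),((proj(S,p)-[310,225])*4+[400,0]).round())
E
```

```text
16.25 [17.11  0.21 40.25] [-1.96  2.49 13.31]
16.5 [16.8   0.15 40.3 ] [-1.14  1.11  9.5 ]
16.82 [14.93 -0.05 45.35] [-0.21  0.11 -0.88]
18.93 [-159.61  199.46  229.43] [0.71 0.36 0.13]
[[132. 243.]
 [218. 221.]] [[601. 110.]
 [520. 153.]]
```

View pics/fin.png

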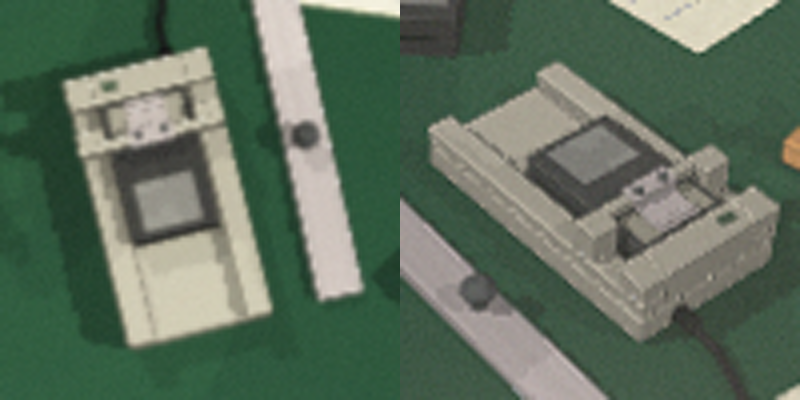

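The pack lies flat under the leaf, square between the rails. Its rear edge is at about (136,245)–(217,227) in the crop, within measuring error of the home prediction (132,243)–(218,221). The 68 mm travel matches, and the neighbouring things in view have not moved.

```bash
python3 -c "
from bench import robot
print(robot.hand_in())"
```

```text
the job is handed in; nothing more can be done
None
```

The pack was pressed down and slid in under the leaf spring to the end stop, where it lies flat; the hand is clear and the job was handed in about 19 s in (limit 42 s).

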